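# Present the notched filter plate label up over the notepad

### The job

Two amber filter plates stand on edge in dark wooden stands; find the one with a small notch cut out of a top corner, take it by the frosted end where the notch is (keep the fingers off the amber window) and lift it out. Then turn it so that its label side leans upward, about halfway to lying flat or more, with the label above the notepad and at least ten centimetres clear of it, so that the label can be copied down. Finish while still holding it there in the gripper; leave the other plate and the bench tools alone.

Things in the scene. Friction and masses are not known exactly. Their poses are not given: they have to be found in the camera images.
- plate: notched filter plate, 120 long (x) x 8 thick (y) x 50 high (z) mm, 60 g, loose. Origin: centre of its lower long edge; z up as it stands, at any yaw, lower edge 6 mm above the bench in its stand's slot. Amber window from x = -60 to +24 mm, frosted pale grey end from +24 to +60. Label side is the +y face; the other face has no label
- notch (a point): inner corner of the 10 x 10 mm square notch cut from the top corner of the frosted end, at (50, 0, 40) mm in the plate's frame. Looking at the label side of the standing plate, the notch is at its upper left
- frosted_end (a point): middle of the frosted end, at (42, 0, 25) mm in the plate's frame, axes as the plate's; grip here, across the 8 mm thickness (y). Here the plate may be pinched from above with the TCP about 10 mm below the top edge
- label (a point): centre of the white label (blue lines, red bar) on the frosted end, at (41.5, 4, 21) mm in the plate's frame, axes as the plate's
- spare_plate: the other filter plate, same size, frame and frosted end (x = +24 to +60 mm) but no notch and no label; to be left in its stand
- stand_a: dark wooden stand of the notched plate, fixed, 90 (x) x 50 (y) x 18 (z) mm, with a slot along x through its middle, 9.6 mm wide and 12 mm deep, slot floor 6 mm above the bench; brass screw heads. Origin at the centre of its underside on the bench; the plate overhangs each end by 15 mm
- stand_b: dark wooden stand of the other plate, fixed, same as the first. Which stand is on the left and which on the right varies
- pad: light grey notepad, 55 x 85 x 22 mm, fixed, lying on the round wooden disc (300 mm across, 20 mm high) in the middle of the bench. Origin at the centre of its underside, z = 20 mm; its top is at z = 42 mm. A cabinet hangs on the wall behind (from about x = 0.8 m): an arm reaching over with the fingers pointing back at the robot may strike it
- wood_offcut: dark hardwood offcut, 38 x 148 x 30 mm, loose, lying near the front of the bench, bystander; origin at the centre of its underside
- try_square: try square with steel blade and dark wood stock, 176 x 105 x 17 mm, loose, lying right of the middle near the front, bystander; origin at the centre of its underside
- ear_defenders: black ear defenders, 142 x 200 x 82 mm, loose, at the back left, bystander; origin at the centre of its underside
Mind the look-alikes: they are no part of the job. Leave any turquoise look-alike of the plate alone.

How it is judged (in metres and radians):
On the way:
1. the notched plate is lifted out of its stand, gripped by its frosted end (contact force between the fingers and plate above 1 N and x of the grasp point in the frame of plate between 0.028 and 0.066 m and height (world z) of label above 0.06 m), for 0.2 s.
At the end, for the whole second after the job is handed in: Fingers hold the notched plate by its frosted end (TCP at plate x 28 to 66 mm), at rest and clear of the notepad; label side within 60 degrees of straight up; label within 50 mm of the notepad's centre from above and over 130 mm above the bench; other plate within 15 mm of its start (contact force between the fingers and plate above 1 N and x of the grasp point in the frame of plate between 0.028 and 0.066 m and angle between plate's own y axis and vertical below 1.05 rad and horizontal distance between label and pad below 0.05 m and height (world z) of label above 0.13 m and contact force between plate and pad below 0.1 N and linear speed of plate below 0.03 m/s and distance of spare_plate from where it was at the start of the episode below 0.015 m); the arm keeps its last pose, push and grip.
It fails at once if the fingers grip the notched plate on its amber window (contact force between the fingers and plate above 3 N and x of the grasp point in the frame of plate below 0.022 m).
It fails at once if the other plate is disturbed (distance of spare_plate from where it was at the start of the episode above 0.015 m).
It fails at once if the wood offcut is knocked away (distance of wood_offcut from where it was at the start of the episode above 0.03 m).
It fails at once if the try square is knocked away (distance of try_square from where it was at the start of the episode above 0.03 m).
It fails at once if the ear defenders is knocked away (distance of ear_defenders from where it was at the start of the episode above 0.03 m).
It also fails if it takes over 40 s, if anything falls off the work surface, if the arm or the gripper's body presses on something with over 40 N, if the wrist force passes 120 N, or if a joint passes its speed limit or range.

### The arm

A 6-joint arm with a two-finger parallel gripper is mounted at the origin on a cart in front of the work surface, level with it; the furniture and walls round the work are solid. World frame = base frame: x ahead of the robot, y to its left, z up, the work surface at z = 0. Lengths are in mm, angles in rad, forces in N, time in s.
With the tool pointing down it reaches from about 350 to 775 mm from the base axis. Payload 5.5 kg.
Tool frame: the origin (TCP) lies between the finger pads, 19 mm behind the fingertips; this is the grasp point; z points along the fingers, y is the line along which they close (so a half turn about z gives the same grasp; the last joint's range is limited). The gripper opens to 85 mm and grips with 20 to 120 N. Pads are 22 mm wide; open, the fingers measure 114 mm over their backs; the gripper's body (76 mm by 85 mm) begins 54 mm behind the grasp point. The pads swing forward as they close: fully open they stand 13 mm farther back than shut.
Start: joints at [1.146, 0.313, 0.046, 1.304, 0, 1.431], TCP at [161.579, 551.872, 250.023] pointing down, gripper open.
Joint ranges: [-2.76, 2.76], [-0.86, 1.69], [-1.03, 1.26], [-2.2, 2.34], [-1.47, 1.5], [-3.14, 3.14]. Speed limits (rad/s): [2.57, 2.57, 3.14, 3.14, 3.14, 3.14].

### API

Orientations are given as a 3x3 rotation matrix whose columns are the frame's x, y, z axes.
In Python, from plant import readout, optics, sign_off gives the robot as it stands. The module is installed in compiled form; this text tells all that it offers.
- The arm moves only by the shell command python3 -m pendant 'ROWS' [OPENING]. ROWS is JSON, a list that holds one entry, the list of rows, each a list of 6 numbers: the shift along the world's x, y, z in mm, then the turn, a rotation vector about the world's x, y, z in degrees. A call has exactly 8 rows; each row is the pose to reach, as a shift and turn from the pose commanded when the call began; what a row does not reach only later rows make up. A row lasts 1/8 s, in which the tool goes at most 62.5 mm and 10.7 degrees, less where a joint would pass 70% of its speed; a pose out of reach is approached as far as the arm can. A call with a gripper value outside its range is refused whole. OPENING is the closure, from 0 (fully open) to 1 (shut), set as the call begins (- or left out, the last holds). The fingers move at their own pace and stop on an object; the grip force is fixed at half the most. Time passes only in rows, so rows that repeat a pose let the fingers close, or fill a call up. It gives the time, the measured TCP pose, the force, the opening and the grip force at its end, in the units of the state.
- readout.observe(): the state, without advancing time (a new reading comes with each control period).
- optics.camera(name): name is "scene" or "top" or "wrist"; returns a dict with "pixels" (420x560x3 uint8, blue, green, red), "fx", "fy", "cx", "cy" (pixels), "k1" (the pictures are not rectified: a ray, as slopes to the right and down, at radius r is drawn at 1 + k1 r^2 times it, then the intrinsics apply), "R" (3x3) and "t" (3): a world point X has camera coordinates R X + t. Camera axes: x right, y down, z forward; pixel columns grow to the right and rows downward; lengths in mm; the calibration is good to about 2 mm. A picture is of the moment at which its call begins. There is no depth.
- sign_off(): hands the job in; it is judged then, once.
The state is a dict: "time": time; "joints": joint angles; "joint_velocities": joint speeds; "joint_torque": joint torques, N m; "tool_pos": TCP position; "eef_rot": TCP orientation; "ft_force": force on the tool from outside, world axes, zero at the start; "torque": the same for the moment, N m; "opening": finger opening in mm; "grip_force": force on a finger pad.
Only numpy, scipy, OpenCV 4.12 (cv2) and the standard library are available. Lean on these libraries where they do the work, as an engineer would, in place of code of your own. Each camera call takes 0.05 s, during which the arm holds its last target. There are 200 camera calls.

## Working session

There is one attempt and no reset: what is moved stays moved. The work goes in short steps, Python scripts to look and compute and a shell command to move; the robot and the scene stay as the last step left them, time stands still between calls to the robot, and variables do not carry over. Pictures are saved under pics/ and viewed, at most 10 in all, crops included, and the job is handed in when it is done.

```bash
mkdir -p pics; cat > h.py <<'E'
import numpy as np, cv2
from plant import readout, optics
def shot(n,f):
    c=optics.camera(n); cv2.imwrite('pics/'+f+'.png',c['pixels']); np.save('pics/'+f+'.npy',c,allow_pickle=True); return c
def load(f): return np.load('pics/'+f+'.npy',allow_pickle=True).item()
def ray(c,u,v):
    K=np.array([[c['fx'],0,c['cx']],[0,c['fy'],c['cy']],[0,0,1.]])
    p=cv2.undistortPoints(np.array([[[u,v]]],float),K,np.array([c['k1'],0,0,0.]))[0,0]
    R=np.array(c['R']);t=np.array(c['t']); d=R.T@np.array([p[0],p[1],1]); return -R.T@t,d
def onz(c,u,v,z):
    o,d=ray(c,u,v); return o+d*(z-o[2])/d[2]
def proj(c,X):
    K=np.array([[c['fx'],0,c['cx']],[0,c['fy'],c['cy']],[0,0,1.]])
    return cv2.projectPoints(np.array([X],float),cv2.Rodrigues(np.array(c['R'],float))[0],np.array(c['t'],float),K,np.array([c['k1'],0,0,0.]))[0][0,0]
E
python3 - <<'E'
from h import *
for n in('scene','top'):
    c=shot(n,n+'0'); o=ray(c,280,210); print(n,o,c['fx'],c['k1'])
print(readout.observe())
E
```

```text
scene (array([-310.16896879, -523.00674093,  876.8035718 ]), array([ 0.65092253,  0.4083321 , -0.6399921 ])) 458.46014120551723 -0.017832886236908735
top (array([ 304.68363974,    7.9852406 , 1399.13787813]), array([ 0.14364969, -0.0176439 , -0.98950499])) 484.8973136900735 -0.11055761923096205
{'time': 0.1, 'joints': array([ 1.14640997e+00,  3.13949841e-01,  4.50971583e-02,  1.30363004e+00,
       -2.68903069e-05,  1.43118021e+00]), 'joint_velocities': array([-1.70647476e-03, -1.86996134e-03,  2.65539963e-03, -1.92814731e-04,
       -1.93714476e-05,  1.45286845e-04]), 'joint_torque': array([ 3.23704669e-03, -4.81725955e+01,  2.99243796e+01,  1.27347931e-02,
       -6.69764131e-05, -3.48278590e-06]), 'tool_pos': array([161.38300934, 551.43407667, 249.18594281]), 'eef_rot': array([[-9.59726161e-01,  2.80936377e-01, -6.69887557e-04],
       [ 2.80937099e-01,  9.59724935e-01, -1.54786923e-03],
       [ 2.08055018e-04, -1.67372686e-03, -9.99998578e-01]]), 'ft_force': array([ 0.23681338,  0.58671496, -0.12150669]), 'torque': array([ 0.0058689, -0.0286988, -0.0322403]), 'grip_force': 0.0, 'opening': 85.27967237724832}
```

View pics/scene0.png

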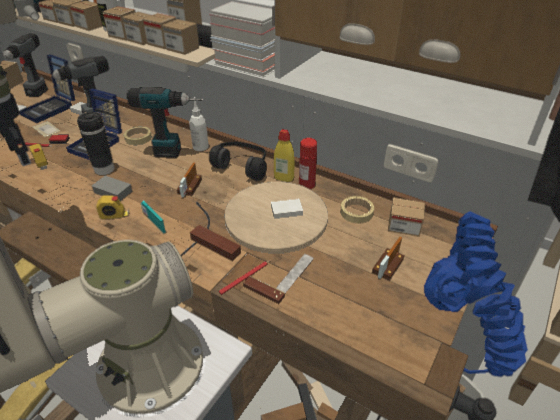

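View pics/top0.png

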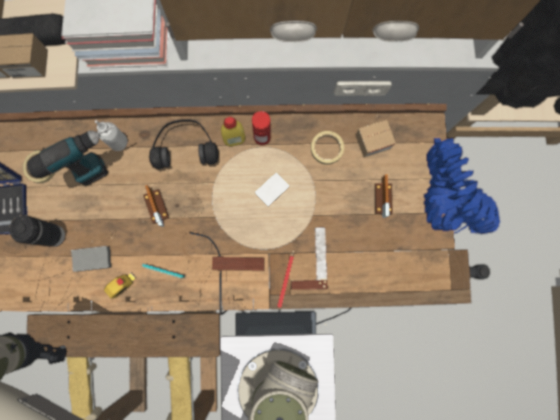

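The scene shows two candidates. The left plate is at scene (188,180) / top (154,207) and the right plate is at scene (390,257) / top (385,195). The turquoise look-alike at scene (153,216) is to be left alone. The pad is at scene (287,208) / top (272,189). Next I'll check both plates in one close crop.

```bash
python3 - <<'E'
from h import *
s=load('scene0')['pixels'];t=load('top0')['pixels']
z=lambda a,u,v,w:cv2.resize(a[v-w:v+w,u-w:u+w],(300,300),interpolation=cv2.INTER_CUBIC)
cv2.imwrite('pics/m.png',np.vstack([np.hstack([z(s,188,180,25),z(s,390,258,25)]),np.hstack([z(t,154,205,25),z(t,385,195,25)])]))
E
```

```text
(no output)
```

View pics/m.png

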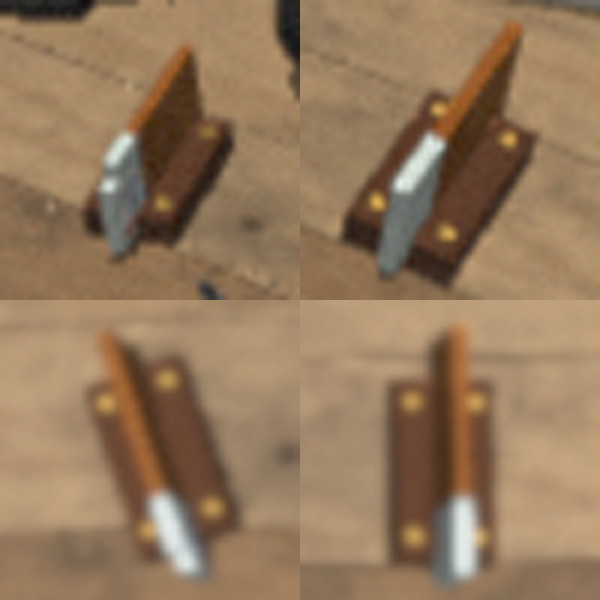

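The left plate has the notch, at its near end in crop (110,185), and the label side faces right. The right plate's top edge is whole, so it is the spare. Next I'll measure the left plate, its stand and the pad.

```bash
python3 - <<'E'
from h import *
c=load('top0');t=c['pixels'];h=cv2.cvtColor(t,cv2.COLOR_BGR2HSV)
# brass screws from crop (approx), z=18..20
crop=lambda x,y,u0,v0:(u0-25+x/6-.5,v0-25+y/6-.5)
S=np.array([onz(c,*crop(x,y-300,154,205),19) for x,y in[(107,402),(167,378),(148,530),(212,507)]])
print('screws',S.round(1),S.mean(0))
x=(S[2:].mean(0)-S[:2].mean(0));print('yaw stand',np.degrees(np.arctan2(x[1],x[0])))
# bright amber top edge
sub=np.zeros(t.shape[:2],bool);sub[180:232,130:180]=1
m=sub&(h[...,0]<18)&(h[...,1]>150)&(h[...,2]>135);v,u=np.nonzero(m);print('amber px',len(u))
P=np.array([onz(c,a,b,56) for a,b in zip(u,v)])
l=cv2.fitLine(P[:,:2].astype(np.float32),cv2.DIST_HUBER,0,.01,.01).ravel();print('amber line',np.degrees(np.arctan2(l[1],l[0])),P.mean(0),'extent',np.sort((P[:,:2]-P[:,:2].mean(0))@l[:2])[[0,-1]])
m=sub&(h[...,1]<70)&(h[...,2]>140);v,u=np.nonzero(m);Q=np.array([onz(c,a,b,56) for a,b in zip(u,v)]);print('frost',len(u),Q.mean(0),np.sort((Q[:,:2]-P[:,:2].mean(0))@l[:2])[[0,-1]])
# pad
m=np.zeros(t.shape[:2],np.uint8);m[165:212,245:300]=((h[...,1]<60)&(h[...,2]>150))[165:212,245:300]
k=max(cv2.findContours(m,0,2)[0],key=cv2.contourArea);r=cv2.minAreaRect(k);b=cv2.boxPoints(r)
B=np.array([onz(c,*p,42) for p in b]);print('pad',B.round(1),B.mean(0),np.linalg.norm(np.diff(B,axis=0),axis=1))
# cross-check in scene
s=load('scene0')
print('scene notch end top px->', onz(s,*crop(110,185,188,180),46),'far top',onz(s,*crop(186,48,188,180),56),'amber/frost',onz(s,*crop(126,135,188,180),56))
E
```

```text
screws [[551.9 370.6  19. ]
 [563.1 341.5  19. ]
 [489.1 349.4  19. ]
 [499.7 318.5  19. ]] [525.9327152  344.99262765  19.        ]
yaw stand -160.69064550490756
amber px 70
amber line 18.98945 [537.63414116 349.22520017  56.        ] extent [-34.18163867  40.17658596]
frost 69 [480.6606976  328.07869973  56.        ] [-82.05227263 -39.58623831]
pad [[558.8  67.5  42. ]
 [620.5 -10.7  42. ]
 [565.7 -51.9  42. ]
 [504.7  26.2  42. ]] [562.44341033   7.77892162  42.        ] [99.69120539 68.60269871 99.09222239]
scene notch end top px-> [474.03398763 323.94952858  46.        ] far top [578.78915474 361.5362045   56.        ] amber/frost [501.34481159 335.56234167  56.        ]
```

Left plate: x = 0 lies at about (524, 344), with its +x axis at yaw -161°. That puts the frosted end at about (484, 330). The stand screws, the amber edge and the scene view agree within 3 mm. The pad is at about (562, 8). Next I'll move above the frosted end.

```bash
python3 -m pendant '[[[46,-32,-10,0,0,5],[92,-63,-20,0,0,10],[138,-95,-30,0,0,15],[184,-127,-45,0,0,20],[230,-158,-60,0,0,25],[276,-190,-75,0,0,30],[322,-221,-90,0,0,35],[322,-221,-90,0,0,35]]]' 0
python3 - <<'E'
from h import *
c=shot('wrist','w1');s=readout.observe();print(s['joints'],s['tool_pos'],s['eef_rot'])
u=np.array([-.9455,-.3256]);
for X in(-60,24,60): 
  p=np.array([524,344])+X*u; print(X,proj(c,[*p,56]))
E
```

```text
time: 1.1
tool_pos: [485.7, 327.9, 157.9]
eef_rot: [[-0.949, -0.315, -0.002], [-0.315, 0.949, -0.002], [0.002, -0.001, -1.0]]
ft_force: [-0.2, 0.2, -0.3]
opening: 85.5
grip_force: 0.0
[ 4.59967616e-01  3.76128257e-01 -9.10660369e-02  1.10615511e+00
  3.27930414e-04  1.37915367e-01] [484.19725687 329.25747607 158.66481611] [[-9.48584852e-01 -3.16513598e-01 -2.43330111e-03]
 [-3.16512486e-01  9.48587972e-01 -8.39511452e-04]
 [ 2.57391695e-03 -2.61776628e-05 -9.99996687e-01]]
-60 [284.88226943 339.40936913]
24 [284.14138241 242.35639572]
60 [283.77998191 195.14672468]
```

View pics/w1.png

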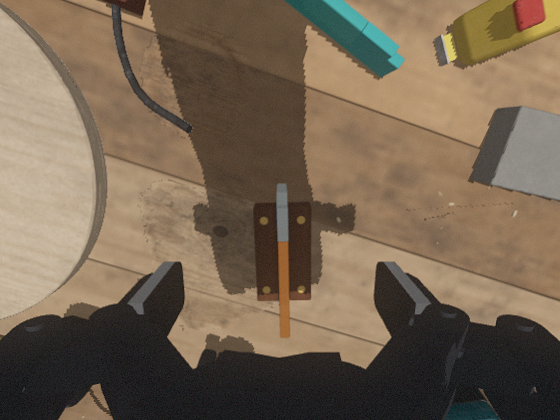

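The wrist view shows the plate along columns 282–285, with the amber/frosted boundary at row 241 and the far end at row 337. Both are within 2 px of the prediction. Next I'll descend, then close.

```bash
python3 -m pendant '[[[-1,0,-20,0,0,0],[-2,0,-40,0,0,0],[-2,0,-60,0,0,0],[-2,0,-80,0,0,0],[-2,0,-95,0,0,0],[-2,0,-105,0,0,0],[-2,0,-112,0,0,0],[-2,0,-112,0,0,0]]]' 0 && python3 -m pendant '[[[0,0,0,0,0,0],[0,0,0,0,0,0],[0,0,0,0,0,0],[0,0,0,0,0,0],[0,0,0,0,0,0],[0,0,0,0,0,0],[0,0,0,0,0,0],[0,0,0,0,0,0]]]' 1
```

```text
time: 2.15
tool_pos: [481.3, 330.8, 47.8]
eef_rot: [[-0.947, -0.32, -0.001], [-0.32, 0.947, -0.0], [0.001, 0.0, -1.0]]
ft_force: [0.1, 0.3, -0.3]
opening: 85.7
grip_force: 0.0
time: 3.15
tool_pos: [481.8, 330.2, 48.2]
eef_rot: [[-0.947, -0.32, 0.001], [-0.32, 0.947, -0.001], [-0.0, -0.001, -1.0]]
ft_force: [1.1, -4.6, 3.6]
opening: 6.7
grip_force: 60.1
```

The plate is gripped, so I'll lift straight up.

```bash
python3 -m pendant '[[[0,0,10,0,0,0],[0,0,25,0,0,0],[0,0,45,0,0,0],[0,0,75,0,0,0],[0,0,110,0,0,0],[0,0,150,0,0,0],[0,0,190,0,0,0],[0,0,190,0,0,0]]]' && python3 - <<'E'
from h import *
c=shot('scene','s2'); s=readout.observe();print(s['opening'],s['grip_force'],s['joints'],s['tool_pos'])
w=shot('wrist','w2')
cv2.imwrite('pics/m2.png',np.hstack([cv2.resize(c['pixels'],(400,300)),cv2.resize(w['pixels'],(400,300))]))
E
```

```text
time: 4.15
tool_pos: [483.2, 332.8, 243.3]
eef_rot: [[-0.947, -0.321, 0.007], [-0.321, 0.947, 0.006], [-0.009, 0.003, -1.0]]
ft_force: [-0.1, 0.8, 0.2]
opening: 6.7
grip_force: 59.6
6.593854191364895 59.56331044435501 [0.4653704  0.33214983 0.05005148 1.28340063 0.00159925 0.13852488] [482.30425144 332.21538704 240.77601939]
```

View pics/m2.png

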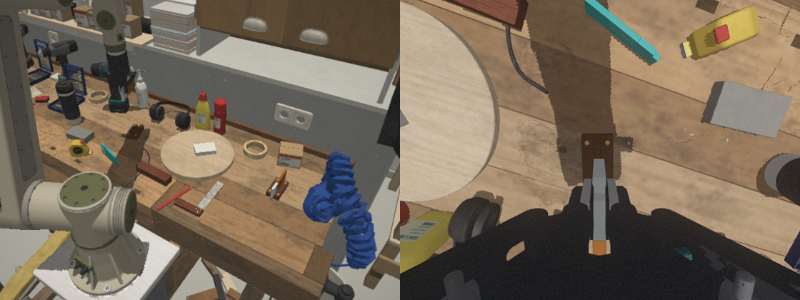

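The plate is out and held by its frosted end; in the wrist half, the frosted part is at (598,190) and the amber end is near the palm. Next I'll carry it over the pad while yawing 71°, so that the label side faces away from the robot.

```bash
python3 -m pendant '[[[2,-10,0,0,0,2],[7,-35,0,0,0,7],[12,-65,0,0,0,13],[18,-95,0,0,0,20],[24,-125,0,0,0,27],[30,-155,0,0,0,34],[35,-185,0,0,0,41],[40,-210,0,0,0,47]]]' && python3 -m pendant '[[[5,-28,0,0,0,6],[10,-54,0,0,0,12],[15,-78,0,0,0,17],[18,-97,0,0,0,21],[21,-108,0,0,0,23],[21,-113,0,0,0,24],[21,-113,0,0,0,24],[21,-113,0,0,0,24]]]' && python3 - <<'E'
from h import *
s=readout.observe();print(s['joints'])
E
```

```text
time: 5.25
tool_pos: [520.7, 120.1, 236.4]
eef_rot: [[-0.409, -0.913, -0.003], [-0.913, 0.409, 0.001], [0.001, 0.003, -1.0]]
ft_force: [0.2, -0.3, -0.7]
opening: 7.2
grip_force: 59.6
time: 6.25
tool_pos: [542.3, 8.4, 237.7]
eef_rot: [[-0.005, -1.0, -0.001], [-1.0, 0.005, 0.0], [-0.0, 0.001, -1.0]]
ft_force: [-0.2, 0.3, 0.0]
opening: 6.6
grip_force: 59.6
[-1.32678786e-01  2.54180870e-01 -6.40572227e-02  1.25333751e+00
  2.76166501e-04 -1.69819426e+00]
```

```bash
python3 -m pendant '[[[0,0,0,0,-3,0],[0,0,0,0,-9,0],[0,0,-3,0,-16,0],[0,0,-8,0,-24,0],[0,0,-13,0,-32,0],[0,0,-17,0,-40,0],[0,0,-20,0,-47,0],[0,0,-20,0,-52,0]]]' && python3 -m pendant '[[[0,0,0,0,0,0],[0,0,0,0,0,0],[0,0,0,0,0,0],[0,0,0,0,0,0],[0,0,0,0,0,0],[0,0,0,0,0,0],[0,0,0,0,0,0],[0,0,0,0,0,0]]]' && python3 - <<'E'
from h import *
s=readout.observe();print(s['joints'],s['eef_rot'][:,2])
t=shot('top','t3');c=shot('scene','s3');w=shot('wrist','w3')
z=lambda a,u,v,w,h:cv2.resize(a[v-h:v+h,u-w:u+w],(400,300),interpolation=cv2.INTER_CUBIC)
cv2.imwrite('pics/m3.png',np.vstack([np.hstack([z(t['pixels'],270,190,80,60),z(c['pixels'],285,180,100,75)]),np.hstack([cv2.resize(w['pixels'],(400,300)),cv2.resize(c['pixels'],(400,300))])]))
T=s['tool_pos'];R=s['eef_rot'];L=T+R@[0,-4,21];print('label pred',L,proj(t,L),proj(c,L))
E
```

```text
time: 7.25
tool_pos: [545.5, 8.7, 222.4]
eef_rot: [[-0.002, -0.619, 0.785], [-1.0, 0.005, 0.002], [-0.005, -0.785, -0.619]]
ft_force: [-18.9, 13.5, -34.8]
opening: 6.8
grip_force: 60.0
time: 8.25
tool_pos: [545.9, 7.7, 222.0]
eef_rot: [[-0.003, -0.621, 0.784], [-1.0, 0.006, 0.0], [-0.005, -0.784, -0.621]]
ft_force: [-0.5, 0.1, -0.3]
opening: 6.6
grip_force: 60.0
[-0.22520675 -0.23605052 -1.02663525 -0.10841918  0.17640813 -1.70648737] [ 7.84055406e-01  4.19412472e-04 -6.20690699e-01]
label pred [564.85636626   7.67678155 212.13260803] [270.92539413 175.4108552 ] [285.83717813 155.49354399]
```

View pics/m3.png

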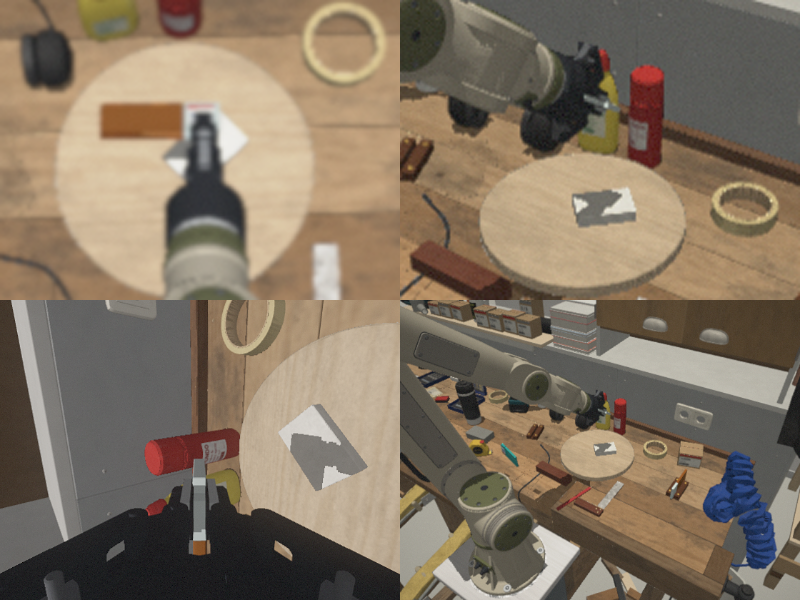

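Top view: the plate lies tilted over the pad with its label showing at about top pixel (271,173), which matches the prediction (271,175). The measured tilt is about 52° and the label is about 212 mm up. Joint 3 sits close to its limit, so I'll back off slightly.

```bash
python3 -m pendant '[[[2,0,0,0,1,0],[5,0,0,0,2,0],[8,0,0,0,3,0],[12,0,0,0,4,0],[12,0,0,0,4,0],[12,0,0,0,4,0],[12,0,0,0,4,0],[12,0,0,0,4,0]]]' && python3 - <<'E'
from h import *
s=readout.observe();print(s['joints'],s['joint_velocities'].round(3),s['grip_force'])
T=s['tool_pos'];R=s['eef_rot'];L=T+R@[0,-4,21];print('label',L,'dist',np.hypot(*(L[:2]-[562,8])),'tilt',np.degrees(np.arccos(-R[2,1])))
t=shot('top','t4')['pixels'];h=cv2.cvtColor(t,cv2.COLOR_BGR2HSV)
a=load('top0')['pixels'];print('spare region diff',np.abs(t[170:225,360:410].astype(int)-a[170:225,360:410]).mean())
E
```

```text
time: 9.4
tool_pos: [557.7, 7.7, 221.9]
eef_rot: [[-0.003, -0.674, 0.739], [-1.0, 0.006, 0.0], [-0.004, -0.739, -0.674]]
ft_force: [0.1, 0.1, -0.7]
opening: 6.5
grip_force: 60.0
[-0.20900697 -0.19951297 -0.93632291  0.01378852  0.15438423 -1.7071804 ] [-0.    -0.002  0.004  0.     0.001 -0.001] 59.966873824596405
label [575.91041453   7.72662615 210.65534729] dist 13.913100508071635 tilt 42.37492168358004
spare region diff 0.8842424242424243
```

```bash
python3 -c "
from plant import sign_off
print(sign_off())"
```

```text
the job is handed in; nothing more can be done
None
```

I handed the job in with the notched plate held by its frosted end over the notepad; no verdict came back. By my measurements the label side is about 42° from straight up, and the label is about 211 mm above the bench and 14 mm from the pad's centre. The top camera shows no change around the spare plate.

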